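# Set the glazing bead of a display-case lid

## Task

The black glazing bead stands proud of the brass rail of the display-case lid. Take the setting block from its tray, put its foot down, centred on the plain rail, at one end of the bead, and run it along the rail with a light, steady push in one unbroken pass, not lifting it off until every bead piece is flush; press with the block only, not with the gripper. Then set the block back down gently, upright and flat in its tray, and let go, leaving everything else on the counter where it is.

Things in the scene. Friction and masses are not known exactly. Their poses are not given: they have to be found in the camera images.
- lid: Glazed lid of a display case, brass frame, clear pane, fixed on the counter: 300 mm long (its y), 222 mm deep (x -17 to +205), 30 mm thick. Origin: on the counter under the middle of the seam rail, z up. The seam rail is the edge member nearest the robot: flat-topped brass bar along y, 34 mm wide, 300 mm long. A bow handle, rising 35 mm, stands on the opposite edge, at x = +194 mm.
- seam_mid (a point): Middle of the bead seam, level with the rail's flat top (30 mm above the counter); y runs along the seam. Seven black bead pieces lie end to end in a 14 mm slot in the rail, from lid y = -77 to +77 mm; beyond them, out to y = -150 and +150 mm, the rail is plain and flat.
- seam_right (a point): The -y end of the row of beads (y = -77 mm in the lid's frame), on the level of the rail's top face.
- seam_left (a point): The +y end of the row of beads (y = +77 mm in the lid's frame), on the level of the rail's top face.
- bead1 (a joint): How far bead piece 1 of 7 (from the lid's -y end; centre at lid y = -66 mm) is pressed in, in m: 0 = 5 mm proud of the rail's top, 0.005 = flush (hard stop). Black, 12.5 mm wide, 21 mm long. Yields to about 5 N, has no spring, stays where left. Starts 4 to 5 mm proud.
- bead2 (a joint): How far bead piece 2 of 7 (from the lid's -y end; centre at lid y = -44 mm) is pressed in, in m: 0 = 5 mm proud of the rail's top, 0.005 = flush (hard stop). Black, 12.5 mm wide, 21 mm long. Yields to about 5 N, has no spring, stays where left. Starts 4 to 5 mm proud.
- bead3 (a joint): How far bead piece 3 of 7 (from the lid's -y end; centre at lid y = -22 mm) is pressed in, in m: 0 = 5 mm proud of the rail's top, 0.005 = flush (hard stop). Black, 12.5 mm wide, 21 mm long. Yields to about 5 N, has no spring, stays where left. Starts 4 to 5 mm proud.
- bead4 (a joint): How far bead piece 4 of 7 (from the lid's -y end; centre at lid y = 0 mm) is pressed in, in m: 0 = 5 mm proud of the rail's top, 0.005 = flush (hard stop). Black, 12.5 mm wide, 21 mm long. Yields to about 5 N, has no spring, stays where left. Starts 4 to 5 mm proud.
- bead5 (a joint): How far bead piece 5 of 7 (from the lid's -y end; centre at lid y = 22 mm) is pressed in, in m: 0 = 5 mm proud of the rail's top, 0.005 = flush (hard stop). Black, 12.5 mm wide, 21 mm long. Yields to about 5 N, has no spring, stays where left. Starts 4 to 5 mm proud.
- bead6 (a joint): How far bead piece 6 of 7 (from the lid's -y end; centre at lid y = 44 mm) is pressed in, in m: 0 = 5 mm proud of the rail's top, 0.005 = flush (hard stop). Black, 12.5 mm wide, 21 mm long. Yields to about 5 N, has no spring, stays where left. Starts 4 to 5 mm proud.
- bead7 (a joint): How far bead piece 7 of 7 (from the lid's -y end; centre at lid y = 66 mm) is pressed in, in m: 0 = 5 mm proud of the rail's top, 0.005 = flush (hard stop). Black, 12.5 mm wide, 21 mm long. Yields to about 5 N, has no spring, stays where left. Starts 4 to 5 mm proud.
- block: Setting block, about 0.25 kg: white nylon sled foot 85 mm long (its x), 36 mm wide, 22 mm high; flat sole x -22 to +22 mm, then toes rising at 17 degrees to 6 mm, so it rides onto the beads when moved along its x either way. On it an upright wooden grip, 24 mm thick (x), 40 mm wide (y), 22 to 92 mm above the sole. Origin: centre of the sole, z up. Starts standing in the tray, x within 12 degrees of the tray's.
- tray: Shallow dark steel tray for the block, fixed on the counter: 150 mm (x) by 110 mm (y), walls 5 mm thick and 15 mm high, floor 5 mm thick. Origin: centre of its underside. It may be on either side of the lid.
- pralines: Bystander: open black box of pralines, 150 x 110 x 35 mm, on the other side of the lid from the tray. Origin: centre of underside.
- screwdriver: Bystander: screwdriver, about 150 mm long, lying on the lid's glass pane. Origin near its middle.
- cocoa_tin: Bystander: upright brass-coloured tin, 70 mm across, 110 mm high. Origin: centre of underside.
- cup: Bystander: white cup, 72 mm across, 75 mm high. Origin: centre of underside.
- gift_box: Bystander: black gift box, 100 x 100 x 45 mm. Origin: centre of underside.
- bar: Bystander: copper-wrapped chocolate bar, 150 x 70 x 12 mm. Origin: centre of underside.
Things that resemble listed ones, but are neither listed nor needed, are in the scene too. Leave any purple look-alike of the block alone.

How it is judged:
On the way, in this order (a step that is already met when the one before it is completed fails the run):
1. the block's sole bears on the plain rail, centred across it within 13 mm, beside one end of the bead, before any bead piece is flush (contact force between block and lid above 1.5 N and z of block in the frame of lid below 0.04 m and value of joint each of bead1, bead2, bead3, bead4, bead5, bead6, bead7 below 0.0035 m and x of block in the frame of lid between -0.013 and 0.013 m and (y of block in the frame of lid above 0.08 m or y of block in the frame of lid below -0.08 m)), for 0.1 s.
2. the block, still down on the rail, has brought all seven bead pieces to within 1.5 mm of flush (value of joint each of bead1, bead2, bead3, bead4, bead5, bead6, bead7 above 0.0035 m and z of block in the frame of lid below 0.04 m), for 0.1 s.
At the end, for the whole second after the job is handed in: All seven bead pieces are within 1.5 mm of flush; the block stands upright (within 3.4 degrees) and at rest on the floor of its tray, its sole inside the walls, released (value of joint each of bead1, bead2, bead3, bead4, bead5, bead6, bead7 above 0.0035 m and x of block in the frame of tray between -0.032 and 0.032 m and y of block in the frame of tray between -0.033 and 0.033 m and z of block in the frame of tray below 0.01 m and angle between block's own z axis and vertical below 0.06 rad and linear speed of block below 0.02 m/s); the robot touches nothing.
It fails at once if the block is lifted more than 12 mm off the rail after the first bead piece has gone home and before all have (value of joint any of bead1, bead2, bead3, bead4, bead5, bead6, bead7 above 0.0035 m and value of joint any of bead1, bead2, bead3, bead4, bead5, bead6, bead7 below 0.0035 m and z of block in the frame of lid above 0.042 m).
It fails at once if the block is pushed on the lid with more than 45 N (contact force between block and lid above 45 N).
It fails at once if the gripper or the arm presses on the lid or its beads (contact force between any of the fingers, the arm and lid above 2 N).
It fails at once if the block is slammed into its tray (over 60 N) (contact force between block and tray above 60 N).
It fails at once if a bystander (pralines, tin, cup, screwdriver, gift box or wrapped bar) is moved by more than 30 mm (distance of any of pralines, cocoa_tin, cup, screwdriver, gift_box, bar from where it was at the start of the episode above 0.03 m).
It also fails if it takes over 66 s, if anything falls off the work surface, if the arm or the gripper's body presses on something with over 40 N, if the wrist force passes 120 N, or if a joint passes its speed limit or range.

## Robot

A 7-joint arm with a two-finger parallel gripper is mounted at the origin on the work surface. World frame = base frame: x ahead of the robot, y to its left, z up, the work surface at z = 0. Lengths are in m, angles in rad, forces in N, time in s.
With the tool pointing down it reaches from about 0.425 to 0.925 m from the base axis. Payload 6.8 kg.
Tool frame: the origin (TCP) lies at the very end of the fingers, on their centre line; the grasp point (between the pads) lies grip_point_offset behind it (grip_point_offset is the distance from the TCP to the grasp point, in m); z points along the fingers, y is the line along which they close (so a half turn about z gives the same grasp; the last joint's range is limited). The gripper opens to 88 mm and grips with 3 to 60 N. Pads are 20 mm wide; open, the fingers measure 115 mm over their backs; the gripper's body (75 mm by 178 mm) begins 61 mm behind the grasp point.
Start: joints at [-1.388, 0.477, 0.022, 1.555, -0.011, 1.109, -0.083], TCP at [0.194, 0.647, 0.223] pointing down, gripper open.
Joint ranges: [-2.96, 2.96], [-0.34, 2.1], [-1.41, 1.46], [0.24, 2.44], [-1.37, 4.51], [0.17, 1.92], [-2.96, 2.96]. Speed limits (rad/s): [2.39, 2.39, 3.14, 3.14, 3.14, 3.14, 3.14].

## Interface

Orientations are given as a rotation vector (axis times angle).
In Python, from plant import * gives the robot as it stands.
- The arm moves only by the tool carry_out, never from a script. Its argument "plan" is a list that holds one entry, the list of rows, each a list of 7 numbers: the shift along the tool's x, y, z in units of 50 mm (1.0 is 50 mm), then the turn, a rotation vector about the tool's x, y, z in units of 6 degrees (1.0 is 6 degrees), then the finger opening in mm, from 0 to 87.8. In form: [[[tx, ty, tz, rx, ry, rz, claw], ...]]. A call has 1 to 12 rows; each row shifts and turns the commanded pose from where the row before left it, along the tool's axes as they then stand; what a row does not reach is not made up. A row lasts 1/10 s, in which the tool goes at most 50 mm and 8.59 degrees, less where a joint would pass 70% of its speed; a pose out of reach is approached as far as the arm can. A call is refused whole if a number of a shift passes 1 or a number of a turn 1, either way. A call with a gripper value outside its range is refused whole. The fingers move at their own pace and stop on an object; the grip force is fixed at half the most. Time passes only in rows, so rows that do not move let the fingers close. It gives the time, the measured TCP pose, the force, the opening and the grip force at its end, in the units of the state.
- observe(): the state, without advancing time (a new reading comes with each control period).
- grab_frame(name): name is "scene" or "side" or "wrist"; returns a dict with "pixels" (384x512x3 uint8, red, green, blue), "depth" (384x512 float32, m along the optical axis (not along the pixel's ray), 0 where there is no reading), "fx", "fy", "cx", "cy" (pixels), "k1" (the pictures are not rectified: a ray, as slopes to the right and down, at radius r is drawn at 1 + k1 r^2 times it, then the intrinsics apply), "R" (3x3) and "t" (3): a world point X has camera coordinates R X + t. Camera axes: x right, y down, z forward; pixel columns grow to the right and rows downward; lengths in m; the calibration is good to about 2 mm. A picture is of the moment at which its call begins.
- hand_in(): hands the job in; it is judged then, once.
Trained networks look in the newest picture that a camera, given by its name, has taken for a name from the list of things; names that differ only in an ending like _2 or _b are one class to them, and where a whole thing is asked for, a point or a joint stands for the part that bears it (a point fixed in the world has none). Each returns a list of dicts, best first, with "score" (0 to 1); they miss things now and then, are a little off and sometimes report something else, mostly with a low value. They report only what shows in the picture. A call takes as long as a camera call. They do not tell look-alikes from the thing itself.
- find_in(thing, camera): "point" ([x, y, z] in m, in world coordinates, good to about 4 mm: the middle of the surface that is visible of it).
- masks_of(thing, camera): "region" (384x512 bool, what is visible of it).
The state is a dict: "time_s": time; "qpos": joint angles; "joint_velocities": joint speeds; "joint_torque": joint torques, N m; "tool_pos": TCP position; "ee_rot": TCP orientation; "ft_force": force on the tool from outside, world axes, zero at the start; "wrist_torque": the same for the moment, N m; "gripper_width": finger opening in m; "grip_force": force on a finger pad.
Only numpy, scipy, OpenCV 4.12 (cv2) and the standard library are available. Lean on these libraries where they do the work, as an engineer would, in place of code of your own. Each camera call takes 0.05 s, during which the arm holds its last target. There are 200 camera calls.

## Working session

There is one attempt and no reset: what is moved stays moved. The work goes in short steps, Python scripts to look and compute and a tool call to move; the robot and the scene stay as the last step left them, time stands still between calls to the robot, and variables do not carry over. Pictures are saved under pics/ and viewed, at most 10 in all, crops included, and the job is handed in when it is done.

Besides the shell and the picture viewer there is one more tool, called after "Request:" by a JSON object that holds its "method" and its "body". carry_out: Moves the arm, as the interface text tells. Its arguments: {"type":"object","properties":{"plan":{"type":"array"}},"required":["plan"]}

```bash
mkdir -p pics; ls
cat > h.py <<'E'
from plant import *
import numpy as np, cv2
from scipy.spatial.transform import Rotation as Ro
def cloud(f):
    d=f["depth"]; v,u=np.mgrid[0:384,0:512]
    xd=(u-f["cx"])/f["fx"]; yd=(v-f["cy"])/f["fy"]
    x,y=xd.copy(),yd.copy()
    for _ in range(8):
        s=1+f["k1"]*(x*x+y*y); x,y=xd/s,yd/s
    P=np.stack([x*d,y*d,d],-1)
    W=(P-np.array(f["t"]))@np.array(f["R"])
    W[d<=0]=np.nan
    return W
def save(f,n): cv2.imwrite("pics/"+n,f["pixels"][:,:,::-1])
E
python3 - <<'E'
from h import *
o=observe(); print(o)
a=grab_frame("scene");b=grab_frame("side")
im=np.hstack([a["pixels"],b["pixels"]])
cv2.imwrite("pics/a.png",cv2.resize(a["pixels"],(800,600))[:,:,::-1]);cv2.imwrite("pics/b.png",cv2.resize(b["pixels"],(800,600))[:,:,::-1])
np.savez("ab.npz",a=cloud(a),b=cloud(b))
for c in("scene","side"):
  for n in ("block","tray","lid","seam_left","seam_right","seam_mid"):
    for r in find_in(n,c)[:4]: print(c,n,np.round(r["point"],3),round(r["score"],2))
E
```

```text
pics
{'time_s': 0.0, 'qpos': array([-1.38809591,  0.47778488,  0.02234837,  1.55644379, -0.01150957,
        1.10930654, -0.08306076]), 'joint_velocities': array([ 0.00019625,  0.00094638,  0.00120607, -0.00030702,  0.00019235,
       -0.00139108, -0.00131632]), 'joint_torque': array([-4.53654629e-04, -5.82857108e+01,  1.53499290e+00, -2.72607797e+01,
       -5.42636169e-02,  1.68484251e-02,  1.57927743e-04]), 'tool_pos': array([0.19337937, 0.64607434, 0.22169534]), 'ee_rot': array([-4.55084736e-01, -3.10832012e+00,  2.84206569e-03]), 'ft_force': array([1.00732767, 0.8409817 , 0.07319612]), 'wrist_torque': array([-0.04514264,  0.03657152,  0.02957105]), 'grip_force': 0.0, 'gripper_width': 0.08771737961568586}
scene block [0.511 0.345 0.039] 0.85
scene block [ 0.583 -0.002  0.024] 0.63
scene tray [0.525 0.344 0.004] 0.89
scene lid [0.58  0.005 0.019] 0.83
scene seam_left [0.585 0.002 0.023] 0.66
scene seam_right [0.578 0.003 0.022] 0.83
scene seam_mid [ 0.583 -0.     0.02 ] 0.77
side block [0.499 0.348 0.051] 0.83
side block [0.409 0.496 0.032] 0.81
side block [0.563 0.024 0.023] 0.6
side tray [0.477 0.352 0.006] 0.71
side lid [0.563 0.02  0.019] 0.96
side lid [ 0.493 -0.05   0.036] 0.46
side seam_left [0.561 0.02  0.023] 0.59
side seam_left [ 0.465 -0.338  0.028] 0.57
side seam_right [0.565 0.022 0.021] 0.66
side seam_mid [0.564 0.019 0.024] 0.63
```

View pics/a.png

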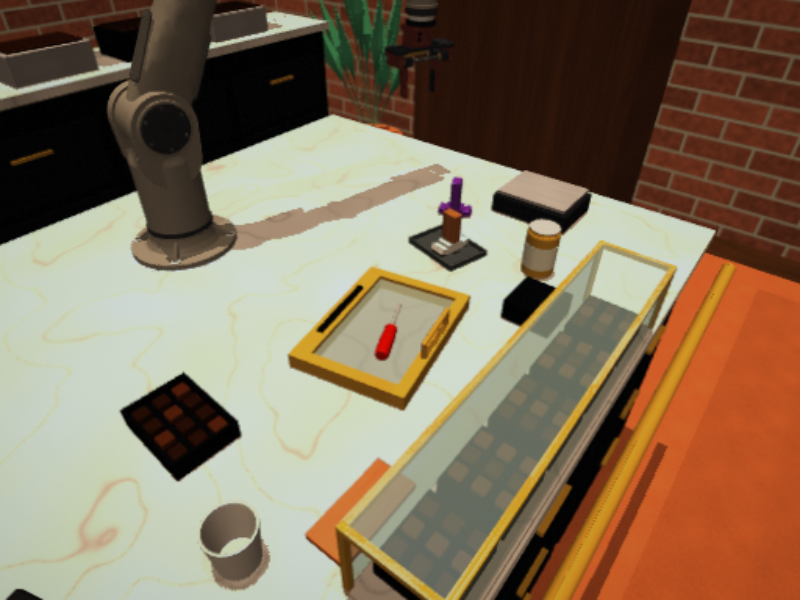

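View pics/b.png

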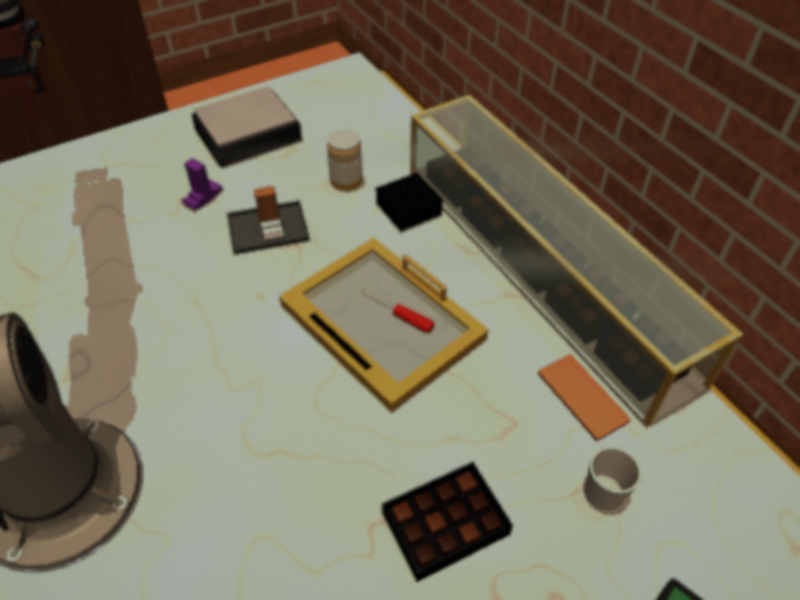

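The target is the white foot with the brown grip standing in the tray: scene (452,232), side (267,212). The lookalike is the purple one, at scene (457,195) and side (200,185), so I leave it alone. The bead is at scene (340,308) and side (340,341).

```bash
cat >> h.py <<'E'
def rect(P):
    (c,s,a)=cv2.minAreaRect((P*1000).astype(np.float32)); return np.round(c,1),np.round(s,1),round(a,1)
E
python3 - <<'E'
from h import *
for n in("scene","side"):
    f=grab_frame(n);W=cloud(f);px=f["pixels"].astype(int);x,y,z=W[...,0],W[...,1],W[...,2]
    hsv=cv2.cvtColor(f["pixels"],cv2.COLOR_RGB2HSV)
    S,V=hsv[...,1],hsv[...,2]; H=hsv[...,0]
    near=(abs(x-.56)<.3)&(abs(y)<.25)
    bead=near&(V<60)&(z>.02)&(z<.045)&(x<.58)
    brass=near&(S>130)&(V>80)&(H>15)&(H<32)&(z>.02)&(z<.04)
    print(n,"bead",bead.sum(),rect(W[bead][:,:2]),np.median(z[bead]), "lid",brass.sum(),rect(W[brass][:,:2]),np.median(z[brass]))
    nt=(abs(x-.5)<.16)&(abs(y-.345)<.13)
    tr=nt&(V<95)&(z<.03)&(z>-.01)
    t2=cv2.morphologyEx(tr.astype(np.uint8),cv2.MORPH_OPEN,np.ones((3,3)))>0
    print("tray",tr.sum(),rect(W[t2][:,:2]),np.median(z[t2]))
    bl=nt&(z>.055)&(z<.12); print("grip",bl.sum(),W[bl].mean(0),rect(W[bl][:,:2]),z[bl].max())
    ft=nt&(S<90)&(V>120)&(z>.01)&(z<.04);ft&=(abs(x-.5)<.07)&(abs(y-.345)<.07); print("foot",ft.sum(),rect(W[ft][:,:2]),np.median(z[ft]))
E
```

```text
scene bead 132 (array([480.9,  13.6]), array([ 11.1, 150.9]), 11.3) 0.03342352701073998 lid 2156 (array([572.5,  33.2]), array([222.7, 306.7]), 11.7) 0.02913462546469959
tray 556 (array([495.6, 351.1]), array([111.6, 153.2]), 76.2) 0.0053862077363641455
grip 159 [0.50647987 0.34732289 0.08015284] (array([505. , 353.7]), array([28.3, 40.3]), 75.9) 0.09832457958253063
foot 101 (array([493. , 370.2]), array([ 74.1, 123.3]), 26.0) 0.0222187061456542
side bead 156 (array([477.1,  13.1]), array([ 12.2, 148.4]), 12.6) 0.03183953544306482 lid 2580 (array([568.4,  33.8]), array([225.3, 304. ]), 11.7) 0.027022646561261146
tray 1023 (array([492.2, 353.2]), array([116.1, 147.3]), 75.2) 0.0029692792333401545
grip 219 [0.50876565 0.35364763 0.08046791] (array([570. , 371.7]), array([193.2,  36.4]), 13.6) 0.09935774983562352
foot 112 (array([463.8, 356.5]), array([ 41. , 120.2]), 50.6) 0.02030879036062702
```

```bash
cat >> h.py <<'E'
def tool():
    o=observe(); return np.array(o["tool_pos"]),Ro.from_rotvec(o["ee_rot"])
def delta(goal):
    p,R=tool(); return np.round(R.inv().apply(np.array(goal)-p)/.05,2)
E
python3 - <<'E'
from h import *
import plant
p,R=tool();print(np.round(R.as_matrix(),3),grip_point_offset)
print(delta([.45,.36,.30]))
f=grab_frame("wrist");print(R.inv().apply(-np.array(f["R"]).T@f["t"]-p)); print(np.round(np.array(f["R"])@R.as_matrix(),2),f["fx"])
E
```

```text
[[-0.958  0.287 -0.   ]
 [ 0.287  0.958  0.   ]
 [ 0.     0.    -1.   ]] 0.0187
[-6.56 -4.02 -1.55]
[ 0.06553616 -0.00059495 -0.16209308]
[[-0.    1.    0.  ]
 [-0.97 -0.   -0.24]
 [-0.24 -0.    0.97]] 294.63489954936887
```

Request:
{"method": "carry_out", "body": {"plan": [[[-0.63,-0.33,-0.13,0,0,0,87],[-0.63,-0.33,-0.13,0,0,0,87],[-0.63,-0.33,-0.13,0,0,0,87],[-0.63,-0.33,-0.13,0,0,0,87],[-0.63,-0.33,-0.13,0,0,0,87],[-0.63,-0.33,-0.13,0,0,0,87],[-0.63,-0.33,-0.13,0,0,0,87],[-0.63,-0.33,-0.13,0,0,0,87],[-0.63,-0.33,-0.13,0,0,0,87],[-0.63,-0.33,-0.13,0,0,0,87],[-0.63,-0.33,-0.13,0,0,0,87],[-0.63,-0.33,-0.13,0,0,0,87]]]}}

```text
time_s: 2.05
tool_pos: [0.4998, 0.3475, 0.3011]
ee_rot: [0.455, 3.108, 0.001]
ft_force: [1.1, 1.2, 0.3]
gripper_width: 0.0871
grip_force: 0.0
```

Run:
```python
from h import *
p,R=tool();print(p,np.round(R.as_matrix(),3))
f=grab_frame("wrist");save(f,"w1.png");W=cloud(f);x,y,z=W[...,0],W[...,1],W[...,2]
hsv=cv2.cvtColor(f["pixels"],cv2.COLOR_RGB2HSV);H,S,V=[hsv[...,i] for i in range(3)]
nt=(abs(x-.5)<.11)&(abs(y-.35)<.11)
top=nt&(z>.085)&(z<.115);print("top",top.sum(),rect(W[top][:,:2]),np.median(z[top]))
ft=nt&(S<80)&(V>120)&(z>.008)&(z<.04);print("foot",ft.sum(),rect(W[ft][:,:2]),np.median(z[ft]))
tr=nt&(V<100)&(z<.03)&(z>0);tr=cv2.morphologyEx(tr.astype(np.uint8),cv2.MORPH_OPEN,np.ones((5,5)))>0
print("tray",tr.sum(),rect(W[tr][:,:2]))
```

```text
[0.49980603 0.34747312 0.3011341 ] [[-0.958  0.287  0.   ]
 [ 0.287  0.958  0.   ]
 [-0.     0.    -1.   ]]
top 587 (array([500.4, 357. ]), array([24. , 39.5]), 76.4) 0.09660402566280858
foot 901 (array([493.5, 355.9]), array([110.2, 150.5]), 74.4) 0.02325882820940852
tray 3573 (array([493.9, 356.1]), array([108.5, 148.4]), 74.7)
```

View pics/w1.png

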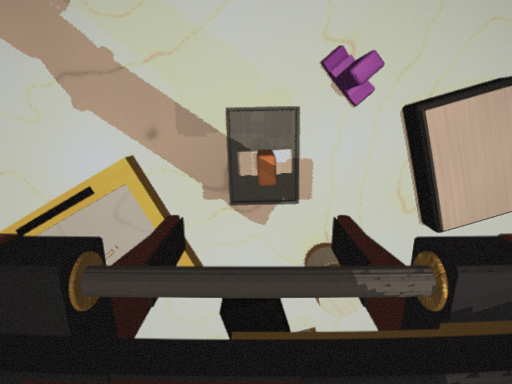

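The wrist picture shows the tray at (263,155), with the block in it (grip at 267,168). The foot lies horizontally, along the tray's short side. The purple lookalike is well clear at (352,75). I'll grasp the 24 mm grip along the block's x.

Request:
{"method": "carry_out", "body": {"plan": [[[0.04,0.19,0.5,0,0,-0.52,87],[0,0,0.7,0,0,0,87],[0,0,0.7,0,0,0,87],[0,0,0.7,0,0,0,87],[0,0,0.7,0,0,0,87],[0,0,0.7,0,0,0,87],[0,0,0.5,0,0,0,87],[0,0,0.3,0,0,0,87],[0,0,0.18,0,0,0,87],[0,0,0,0,0,0,87],[0,0,0,0,0,0,60]]]}}

```text
time_s: 3.2
tool_pos: [0.5004, 0.3589, 0.0527]
ee_rot: [0.37, 3.119, 0.002]
ft_force: [0.5, 0.5, -0.3]
gripper_width: 0.0821
grip_force: 0.0
```

Request:
{"method": "carry_out", "body": {"plan": [[[0,0,0,0,0,0,40],[0,0,0,0,0,0,10],[0,0,0,0,0,0,5],[0,0,0,0,0,0,5],[0,0,0,0,0,0,5],[0,0,0,0,0,0,5],[0,0,0,0,0,0,5],[0,0,0,0,0,0,5]]]}}

```text
time_s: 4.0
tool_pos: [0.4997, 0.3583, 0.0516]
ee_rot: [-0.37, -3.12, -0.0]
ft_force: [-0.2, 0.2, -0.9]
gripper_width: 0.0239
grip_force: 30.0
```

Request:
{"method": "carry_out", "body": {"plan": [[[0,0,-0.2,0,0,0,5],[0,0,-0.6,0,0,0,5],[0,0,-0.8,0,0,0,5],[0,0,-0.8,0,0,0,5],[0,0,-0.6,0,0,0,5],[-0.04,-0.6,0,0,0,0,5],[-0.04,-0.9,0,0,0,0,5],[-0.04,-0.9,0,0,0,0,5],[-0.04,-0.9,0,0,0,0,5],[-0.04,-0.9,0,0,0,0,5],[0,-0.46,0,0,0,0,5]]]}}

```text
time_s: 5.1
tool_pos: [0.4534, 0.1249, 0.2018]
ee_rot: [-0.377, -3.118, 0.002]
ft_force: [0.1, 0.6, -2.5]
gripper_width: 0.024
grip_force: 30.0
```

Request:
{"method": "carry_out", "body": {"plan": [[[0,0,0,0,0,-0.8,5],[0,0,0,0,0,-0.8,5],[0,0,0,0,0,-0.8,5],[0,0,0,0,0,-0.8,5],[0,0,0,0,0,-0.8,5],[0,0,0,0,0,-0.2,5],[0,0,0,0,0,0,5],[0,0,0,0,0,0,5]]]}}

```text
time_s: 5.9
tool_pos: [0.4547, 0.1293, 0.2017]
ee_rot: [0.316, -3.125, -0.0]
ft_force: [0.3, 0.8, -3.5]
gripper_width: 0.0237
grip_force: 30.0
```

```bash
cat > lid.py <<'E'
from h import *
import sys
p,R=tool();M=R.as_matrix();print(p,"tool y az",np.degrees(np.arctan2(M[1,1],M[0,1])),M[2],np.round(observe()["qpos"],2),observe()["ft_force"])
f=grab_frame("wrist");save(f,sys.argv[1]);W=cloud(f);x,y,z=W[...,0],W[...,1],W[...,2]
hsv=cv2.cvtColor(f["pixels"],cv2.COLOR_RGB2HSV);H,S,V=[hsv[...,i] for i in range(3)]
near=(abs(x-.48)<.08)&(abs(y-.01)<.22)
b=near&(V<60)&(z>.026)&(z<.04)&(abs(y)<.14);print("bead",b.sum(),rect(W[b][:,:2]),np.median(z[b]))
br=near&(S>130)&(V>80)&(H>15)&(H<32)&(z>.026)&(z<.034)
u=np.array([np.cos(np.radians(11.7)),np.sin(np.radians(11.7))]);v=np.array([-u[1],u[0]])
q=(W[...,:2]-[.479,.014]);lx,ly=q@u,q@v
m=br&(abs(lx)<.022)
for a in range(-15,15,3):
    k=m&(ly>a/100)&(ly<(a+3)/100)
    if k.sum()>20: print(a,k.sum(),np.round(np.percentile(lx[k],[2,98]),4),round(float(np.median(z[k])),4))
E
python3 lid.py w2.png
```

```text
[0.4547071  0.12932643 0.201741  ] tool y az 101.56150762828479 [ 1.33507787e-04  4.20957761e-05 -9.99999990e-01] [-0.57  0.16  0.18  2.06 -0.04  0.92  1.4 ] [ 0.29257849  0.7557685  -3.50220683]
bead 1328 (array([477.8,  16.3]), array([ 12. , 151.2]), 11.4) 0.03431152489136488
-15 700 [-0.0173  0.021 ] 0.0299
-12 699 [-0.0175  0.0151] 0.0299
-9 567 [-0.0179  0.0152] 0.0299
-6 452 [-0.0176  0.0153] 0.0299
-3 453 [-0.0174  0.0153] 0.03
0 458 [-0.0172  0.0155] 0.03
3 445 [-0.017   0.0155] 0.0299
6 508 [-0.0168  0.0128] 0.03
9 665 [-0.0166  0.0121] 0.0299
12 665 [-0.0165  0.0122] 0.03
```

View pics/w2.png

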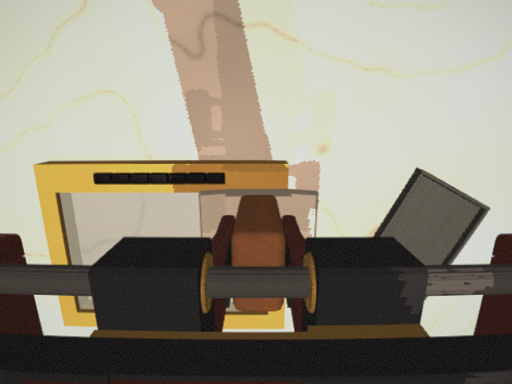

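The wrist picture shows the rail along row 178, the beads from column 95 to 225, and the block over the plain right-hand end.

Request:
{"method": "carry_out", "body": {"plan": [[[0,0,0.3,0,0,0,5],[0,0,0.6,0,0,0,5],[0,0,0.6,0,0,0,5],[0,0,0.5,0,0,0,5],[0,0,0.25,0,0,0,5],[0,0,0.12,0,0,0,5],[0,0,0,0,0,0,5],[0,0,0,0,0,0,5]]]}}

```text
time_s: 6.75
tool_pos: [0.4557, 0.1297, 0.084]
ee_rot: [-0.318, 3.124, 0.001]
ft_force: [0.0, 0.7, -2.8]
gripper_width: 0.0236
grip_force: 30.0
```

Request:
{"method": "carry_out", "body": {"plan": [[[0,0,0.03,0,0,0,5],[0,0,0.03,0,0,0,5],[0,0,0.02,0,0,0,5],[0,0,0.02,0,0,0,5],[0,0,0.02,0,0,0,5],[0,0,0,0,0,0,5]]]}}

```text
time_s: 7.35
tool_pos: [0.4548, 0.1294, 0.077]
ee_rot: [0.319, -3.125, 0.0]
ft_force: [0.4, -0.3, -2.4]
gripper_width: 0.0236
grip_force: 30.0
```

Request:
{"method": "carry_out", "body": {"plan": [[[0,0,0.02,0,0,0,5],[0,0,0,0,0,0,5],[0,0,0,0,0,0,5]]]}}

```text
time_s: 7.65
tool_pos: [0.4549, 0.1295, 0.0765]
ee_rot: [-0.319, 3.125, 0.0]
ft_force: [-3.1, -0.4, 6.0]
gripper_width: 0.0237
grip_force: 30.0
```

Request:
{"method": "carry_out", "body": {"plan": [[[0,0,0.02,0,0,0,5],[0,0,0,0,0,0,5],[0,0,0,0,0,0,5]]]}}

```text
time_s: 7.95
tool_pos: [0.455, 0.1295, 0.0765]
ee_rot: [-0.319, 3.125, 0.001]
ft_force: [-5.6, -0.8, 17.9]
gripper_width: 0.0241
grip_force: 30.0
```

Request:
{"method": "carry_out", "body": {"plan": [[[0,-0.05,0,0,0,0,5],[0,-0.08,0,0,0,0,5],[0,-0.08,0,0,0,0,5],[0,-0.08,0,0,0,0,5],[0,-0.08,0,0,0,0,5],[0,-0.08,0,0,0,0,5],[0,-0.08,0,0,0,0,5]]]}}

```text
time_s: 8.65
tool_pos: [0.4622, 0.1063, 0.0765]
ee_rot: [-0.321, 3.121, 0.005]
ft_force: [-1.7, 5.5, 9.2]
gripper_width: 0.0239
grip_force: 30.0
```

Request:
{"method": "carry_out", "body": {"plan": [[[0.02,-0.08,0.015,0,0,0,5],[0.02,-0.08,0,0,0,0,5],[0,-0.08,0,0,0,0,5],[0,-0.08,0,0,0,0,5],[0,-0.08,0,0,0,0,5],[0,-0.08,0,0,0,0,5],[0,-0.08,0,0,0,0,5]]]}}

```text
time_s: 9.35
tool_pos: [0.4669, 0.0799, 0.0766]
ee_rot: [-0.322, 3.118, 0.008]
ft_force: [-1.1, 10.3, 14.9]
gripper_width: 0.024
grip_force: 30.0
```

Request:
{"method": "carry_out", "body": {"plan": [[[0.01,-0.08,0.01,0,0,0,5],[0,-0.08,0,0,0,0,5],[0,-0.08,0,0,0,0,5],[0,-0.08,0,0,0,0,5],[0,-0.08,0,0,0,0,5],[0,-0.08,0,0,0,0,5],[0,-0.08,0,0,0,0,5],[0,-0.08,0,0,0,0,5],[0,-0.08,0,0,0,0,5],[0,-0.08,0,0,0,0,5]]]}}

```text
time_s: 10.35
tool_pos: [0.4754, 0.0408, 0.0765]
ee_rot: [-0.322, 3.117, 0.008]
ft_force: [-2.9, 12.3, 20.1]
gripper_width: 0.0239
grip_force: 30.0
```

```bash
cat > chk.py <<'E'
from h import *
import sys
f=grab_frame("wrist");
cv2.imwrite("pics/"+sys.argv[1],cv2.resize(f["pixels"],(768,576))[:,:,::-1])
W=cloud(f)
p,R=tool();print(p,np.round(R.as_matrix()[:,2],4),observe()["ft_force"])
hsv=cv2.cvtColor(f["pixels"],cv2.COLOR_RGB2HSV);V=hsv[...,2]
u=np.array([.980,.198]);v=np.array([-.198,.980]);q=W[...,:2]-[.4778,.0155];lx,ly=q@u,q@v;z=W[...,2]
for i in range(7):
    c=(i-3)*.022; k=(abs(lx)<.004)&(abs(ly-c)<.007)&(V<70)&(z<.045)
    print(i+1,k.sum(),round(float(np.median(z[k])),4) if k.any() else None)
k=(abs(abs(lx)-.012)<.003)&(abs(ly)<.14)&(z<.04)&(z>.02);print("rail",np.median(z[k]))
E
python3 chk.py w3.png
```

```text
[0.47546685 0.03998776 0.07654253] [ 0.0075  0.0051 -1.    ] [-0.50425985  8.28528547 18.65943793]
1 200 0.034
2 197 0.0348
3 161 0.0349
4 0 None
5 0 None
6 0 None
7 50 0.0299
rail 0.030045608024633193
```

Bead 7 is already flush, so I'll continue.

Request:
{"method": "carry_out", "body": {"plan": [[[0.01,-0.05,0,0,0,0,5],[0,-0.08,0,0,0,0,5],[0,-0.08,0,0,0,0,5],[0,-0.08,0,0,0,0,5],[0,-0.08,0,0,0,0,5],[0,-0.08,0,0,0,0,5],[0,-0.08,0,0,0,0,5],[0,-0.08,0,0,0,0,5],[0,-0.08,0,0,0,0,5],[0,-0.08,0,0,0,0,5]]]}}

```text
time_s: 11.4
tool_pos: [0.4824, 0.0039, 0.0765]
ee_rot: [-0.324, 3.118, 0.009]
ft_force: [1.6, -0.5, 17.2]
gripper_width: 0.0238
grip_force: 30.0
```

Request:
{"method": "carry_out", "body": {"plan": [[[0.01,-0.08,0,0,0,0,5],[0,-0.08,0,0,0,0,5],[0,-0.08,0,0,0,0,5],[0,-0.08,0,0,0,0,5],[0,-0.08,0,0,0,0,5],[0,-0.08,0,0,0,0,5],[0,-0.08,0,0,0,0,5],[0,-0.08,0,0,0,0,5],[0,-0.08,0,0,0,0,5],[0,-0.08,0,0,0,0,5]]]}}

```text
time_s: 12.4
tool_pos: [0.4901, -0.0367, 0.0765]
ee_rot: [-0.322, 3.118, 0.006]
ft_force: [-1.6, 10.0, 21.7]
gripper_width: 0.0241
grip_force: 30.0
```

Request:
{"method": "carry_out", "body": {"plan": [[[0,-0.08,0,0,0,0,5],[0,-0.08,0,0,0,0,5],[0,-0.08,0,0,0,0,5],[0,-0.08,0,0,0,0,5],[0,-0.08,0,0,0,0,5],[0,-0.08,0,0,0,0,5],[0,-0.08,0,0,0,0,5],[0,-0.08,0,0,0,0,5],[0,-0.08,0,0,0,0,5],[0,-0.08,0,0,0,0,5],[0,-0.08,0,0,0,0,5],[0,-0.08,0,0,0,0,5]]]}}

```text
time_s: 13.6
tool_pos: [0.4997, -0.0841, 0.0765]
ee_rot: [-0.323, 3.118, 0.006]
ft_force: [0.2, 11.3, 22.2]
gripper_width: 0.0238
grip_force: 30.0
```

```bash
python3 chk.py w4.png
```

```text
[ 0.49987552 -0.08497117  0.07652547] [ 0.0065  0.0035 -1.    ] [-1.38410769 10.07681069 21.23888855]
1 0 None
2 191 0.0299
3 190 0.03
4 191 0.03
5 184 0.03
6 176 0.0299
7 179 0.0299
rail 0.030024450719750177
```

Beads 2–7 read flush, and the sole has fully passed bead 1. Lifting now.

Request:
{"method": "carry_out", "body": {"plan": [[[0,0,-0.1,0,0,0,5],[0,0,-0.4,0,0,0,5],[0,0,-0.7,0,0,0,5],[0,0,-0.7,0,0,0,5],[0,0,-0.6,0,0,0,5],[-0.2,0.5,0,0,0,0,5],[-0.2,0.8,0,0,0,0,5],[-0.2,0.9,0,0,0,0,5],[-0.2,0.9,0,0,0,0,5],[-0.2,0.9,0,0,0,0,5],[-0.2,0.9,0,0,0,0,5],[-0.1,0.9,0,0,0,0,5]]]}}

```text
time_s: 14.85
tool_pos: [0.501, 0.2108, 0.1984]
ee_rot: [0.318, -3.125, 0.001]
ft_force: [0.5, 0.0, -2.8]
gripper_width: 0.0239
grip_force: 30.0
```

Request:
{"method": "carry_out", "body": {"plan": [[[-0.1,0.9,0,0,0,0,5],[-0.1,0.9,0,0,0,0,5],[-0.1,0.65,0,0,0,0,5],[-0.1,0.4,0,0,0,0,5],[0,0,0,0,0,0.7,5],[0,0,0,0,0,0.7,5],[0,0,0,0,0,0.7,5],[0,0,0,0,0,0.7,5],[0,0,0,0,0,0.7,5],[0,0,0,0,0,0.7,5],[0,0,0,0,0,0,5],[0,0,0,0,0,0,5]]]}}

```text
time_s: 16.05
tool_pos: [0.4917, 0.3526, 0.1984]
ee_rot: [-0.368, -3.12, 0.001]
ft_force: [0.3, 0.0, -3.0]
gripper_width: 0.0244
grip_force: 30.0
```

Run:
```python
from h import *
p,R=tool();M=R.as_matrix();print(p,"az",np.degrees(np.arctan2(M[1,1],M[0,1])),M[:,2],delta([.497,.356,.2]))
f=grab_frame("wrist");cv2.imwrite("pics/w5.png",cv2.resize(f["pixels"],(768,576))[:,:,::-1])
s=grab_frame("scene");W=cloud(s);V=cv2.cvtColor(s["pixels"],cv2.COLOR_RGB2HSV)[...,2]
u=np.array([.980,.198]);v=np.array([-.198,.980]);q=W[...,:2]-[.4778,.0155];lx,ly=q@u,q@v;z=W[...,2]
for i in range(7):
    k=(abs(lx)<.006)&(abs(ly-(i-3)*.022)<.01)&(V<70)&(z<.05)
    print(i+1,k.sum(),round(float(np.median(z[k])),4) if k.any() else None)
```

```text
[0.49174986 0.35264932 0.19835659] az 76.56157078544977 [-5.20114892e-04 -8.58713066e-04 -9.99999496e-01] [-0.09  0.09 -0.03]
1 14 0.0295
2 15 0.0294
3 14 0.0288
4 12 0.0296
5 12 0.0292
6 11 0.0288
7 9 0.0301
```

View pics/w5.png

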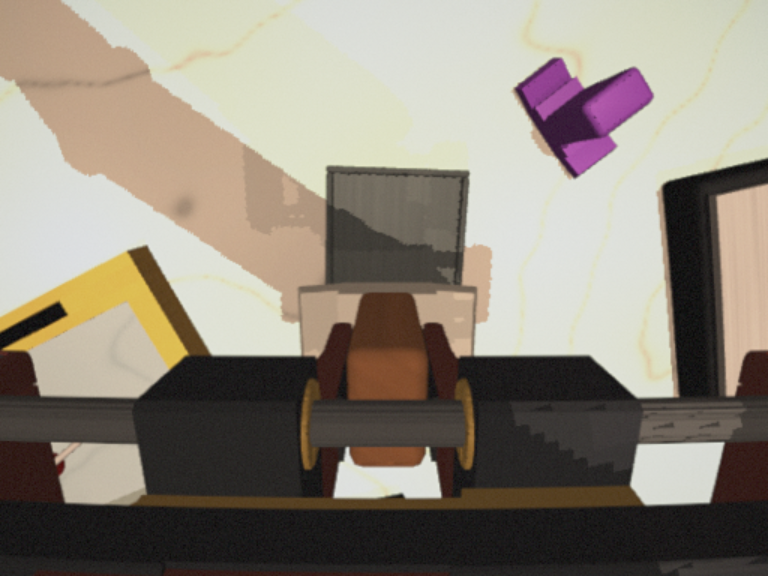

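All beads read flush. The tray is below the block (328–468, 168–285), so I'll lower it.

Request:
{"method": "carry_out", "body": {"plan": [[[-0.09,0.09,0.3,0,0,0,5],[0,0,0.6,0,0,0,5],[0,0,0.6,0,0,0,5],[0,0,0.5,0,0,0,5],[0,0,0.4,0,0,0,5],[0,0,0.2,0,0,0,5],[0,0,0.1,0,0,0,5],[0,0,0.1,0,0,0,5],[0,0,0.04,0,0,0,5],[0,0,0.02,0,0,0,5],[0,0,0,0,0,0,5]]]}}

```text
time_s: 17.25
tool_pos: [0.4977, 0.3566, 0.0564]
ee_rot: [0.37, 3.119, 0.001]
ft_force: [-0.7, -0.4, -3.1]
gripper_width: 0.0238
grip_force: 30.0
```

Request:
{"method": "carry_out", "body": {"plan": [[[0,0,0.02,0,0,0,5],[0,0,0.02,0,0,0,5],[0,0,0.02,0,0,0,5],[0,0,0,0,0,0,5]]]}}

```text
time_s: 17.65
tool_pos: [0.4973, 0.3563, 0.0528]
ee_rot: [-0.37, -3.12, 0.0]
ft_force: [-0.6, 0.2, -2.9]
gripper_width: 0.0237
grip_force: 30.0
```

Request:
{"method": "carry_out", "body": {"plan": [[[0,0,0.02,0,0,0,5],[0,0,0.01,0,0,0,5],[0,0,0,0,0,0,5]]]}}

```text
time_s: 17.95
tool_pos: [0.4974, 0.3564, 0.0516]
ee_rot: [0.37, 3.12, 0.0]
ft_force: [-1.7, 0.2, -0.4]
gripper_width: 0.0237
grip_force: 30.0
```

Request:
{"method": "carry_out", "body": {"plan": [[[0,0,0.01,0,0,0,5],[0,0,0,0,0,0,24],[0,0,0,0,0,0,30],[0,0,0,0,0,0,40],[0,0,0,0,0,0,60],[0,0,0,0,0,0,80],[0,0,0,0,0,0,80],[0,0,0,0,0,0,80],[0,0,0,0,0,0,80]]]}}

```text
time_s: 18.85
tool_pos: [0.4974, 0.3563, 0.0509]
ee_rot: [-0.37, -3.12, -0.0]
ft_force: [0.3, -1.6, 0.2]
gripper_width: 0.0745
grip_force: 0.0
```

Request:
{"method": "carry_out", "body": {"plan": [[[0,0,-0.2,0,0,0,80],[0,0,-0.5,0,0,0,80],[0,0,-0.8,0,0,0,80],[0,0,-0.8,0,0,0,80],[0,0,-0.8,0,0,0,80],[0,0,-0.8,0,0,0,80],[0,0,-0.8,0,0,0,80],[0,0,-0.3,0,0,0,80],[0,0,0,0,0,0,80],[0,0,0,0,0,0,80]]]}}

```text
time_s: 19.85
tool_pos: [0.497, 0.3561, 0.3006]
ee_rot: [-0.37, -3.119, 0.0]
ft_force: [-0.4, -0.0, -0.2]
gripper_width: 0.0802
grip_force: 0.0
```

Run:
```python
from h import *
f=grab_frame("wrist");cv2.imwrite("pics/w6.png",cv2.resize(f["pixels"],(768,576))[:,:,::-1]);W=cloud(f);x,y,z=W[...,0],W[...,1],W[...,2]
hsv=cv2.cvtColor(f["pixels"],cv2.COLOR_RGB2HSV);V=hsv[...,2]
nt=(abs(x-.495)<.11)&(abs(y-.355)<.11)
t=nt&(z>.085)&(z<.115);P=W[t];c=np.linalg.lstsq(np.c_[P[:,:2],np.ones(len(P))],P[:,2],rcond=None)[0]
print("top",t.sum(),rect(P[:,:2]),np.median(P[:,2]),"slope",c[:2])
tr=nt&(V<100)&(z<.03)&(z>0);tr=cv2.morphologyEx(tr.astype(np.uint8),cv2.MORPH_OPEN,np.ones((5,5)))>0
print("tray",rect(W[tr][:,:2]),observe()["tool_pos"],observe()["time_s"])
```

```text
top 587 (array([498.1, 354.9]), array([23.2, 39.6]), 76.4) 0.09660032120139701 slope [ 0.01999828 -0.02846101]
tray (array([493.7, 355.9]), array([109.9, 148.3]), 75.0) [0.49668838 0.35585252 0.29970402] 19.9
```

View pics/w6.png

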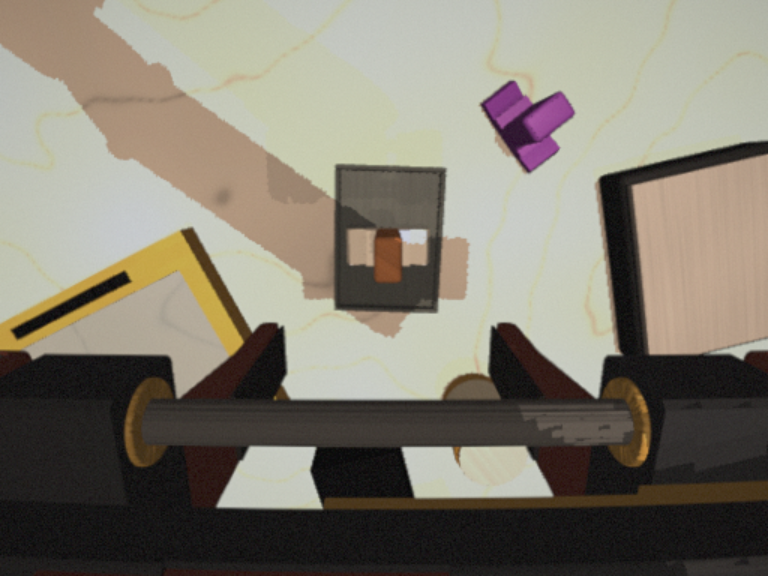

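The block stands in the tray with its grip at (388,257) and its top at 0.0966 m, the same height as at the start. It is upright and released, clear of the walls.

```bash
python3 -c "
from plant import *
print(hand_in())"
```

```text
the job is handed in; nothing more can be done
None
```

I handed the job in: one unbroken pass left all seven bead pieces reading flush, the block is back upright in its tray and released, and no bystander was touched that I could see; the verdict itself was not shown.

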